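# Tuck the log-book holder's flap under its lip

## Task

Close the grey log-book holder: with the fingertips, push its upstanding metal flap over until it lies flat across the notebook, then, keeping it pressed down, push it along by its raised ledge until its free edge is fully beneath the lip, so that it stays shut when let go. Only push and press: pick nothing up, leave the notebook lying in the holder and do not disturb the small things standing round it.

Things in the scene. Friction and masses are not known exactly. Their poses are not given: they have to be found in the camera images.
- holder: Grey plastic log-book holder, 184 x 176 mm, screwed down. Origin: centre of its underside, on the worktop. +x points to the flap's hinge side (the robot's left, within 0.5 rad), -x to the lip side (the robot's right), y along the hinge, z up. Walls 20 mm high; two hinge lugs at x = 58 to 97, y = +-52 to 62 mm are 30.5 mm high.
- lip_edge (a point): Middle of the underside of the lip where its flat part begins: x = -72, y = 0, z = 29 mm of the holder (same axes). The lip is a bridge 64 mm wide in y, top at z = 32 mm, from here to a riser at x = -88 to -93 mm; a flared mouth rises from here to x = -66 mm, z = 36 mm. Below it is a solid ledge, top at z = 20 mm, so the slot is 9 mm high.
- flap_hinge (a point): Middle of the flap's hinge axis (along the holder's y), on the holder's middle line, z = 22.5 mm; at x = 89 mm of the holder when slider = 0, 66 mm when slider = 23 mm.
- flap (a joint): Flap angle: 0 = flat across the holder (hard stop), pi/2 = upright, 1.95 = leaning back from the lip; starts at 1.35 to 1.75. Aluminium plate, 148 mm from hinge axis to free edge, 96 mm wide, 3 mm thick (axis in mid-thickness), 60 g. A spring (0.1 N m/rad about 1.55) with 0.03 N m friction makes it rise if let go before its edge is beneath the lip; 2 N at the ledge holds it flat.
- slider (a joint): How far the flap's hinge has slid toward the lip (holder -x): 0 to 0.023 m, hard stops; starts at 0 to 3 mm. 2.5 N friction; stays where left. With the flap flat, its edge is 13 mm short of lip_edge at 0 and 10 mm under the flat part of the lip at 0.023. Pushed more than a few mm forward before it is flat, the edge lands on top of the lip (push it back).
- flap_edge (a point): Middle of the flap's free edge, 148 mm from the hinge axis, in mid-thickness (axes as the flap's: x from the free edge to the hinge, z out of its outer face, upward when flat).
- flap_ledge (a point): Middle of the top of the thumb ledge on the flap's outer (upper when flat) face: a rib 80 mm wide along y, 11 mm above the plate's mid-thickness. Its face toward the hinge, 108 mm from the hinge axis, is square to the plate; the other side slopes down to 127 mm. A fingertip on the hinge side of the ledge pushes the flap toward the lip.
- notebook: Closed notebook, 150 x 106 x 12 mm, lying loose on the holder's floor, long side along the holder's y (its own x). Origin: centre of its underside. Its top is at z = 16 mm, 5 mm below the closed flap.
- spool_1: Spool of white thread, 28 mm across, 43 mm high, standing beyond the hinge side of the holder. Origin: centre of its foot. Bystander.
- dropper: Small brown dropper bottle, 34 mm across, 102 mm high, standing on the holder's -y side, away from the robot. Origin: centre of its foot. Bystander.
- soap_box: Red soap carton, 47 x 64 x 44 mm, beyond the hinge side of the holder. Origin: centre of its underside. Bystander.
- matchbox: Matchbox, 37 x 56 x 16 mm, beyond the lip side of the holder. Origin: centre of its underside. Bystander.
Mind the look-alikes: they are no part of the job. Of the things that look like the notebook, the larger one is meant.

How it is judged:
By the outcome, as a careful person would: the job done as asked, in the order asked, and still so for the second after the job is handed in, with the robot touching nothing.
It also fails if it takes over 38 s, if anything falls off the work surface, if the arm or the gripper's body presses on something with over 40 N, if the wrist force passes 120 N, or if a joint passes its speed limit or range.

## Robot

A 6-joint arm with a two-finger parallel gripper is mounted at the origin on a cart in front of the work surface, level with it; the furniture and walls round the work are solid. World frame = base frame: x ahead of the robot, y to its left, z up, the work surface at z = 0. Lengths are in m, angles in rad, forces in N, time in s.
With the tool pointing down it reaches from about 0.25 to 0.775 m from the base axis. Payload 8.9 kg.
Tool frame: the origin (TCP) lies between the finger pads; the fingertips stand 19 mm ahead of it and the grasp point (between the pads) is the TCP; z points along the fingers, y is the line along which they close (so a half turn about z gives the same grasp; the last joint's range is limited). The gripper opens to 85 mm and grips with 20 to 120 N. Pads are 22 mm wide; open, the fingers measure 114 mm over their backs; the gripper's body (76 mm by 85 mm) begins 54 mm behind the grasp point. The pads swing forward as they close: fully open they stand 13 mm farther back than shut.
Start: joints at [-1.455, 0.291, -0.153, 1.127, 0, 1.431], TCP at [0.132, -0.508, 0.222] pointing down, gripper open.
Joint ranges: [-2.52, 2.52], [-0.91, 1.74], [-1.3, 1.37], [-1.96, 2.02], [-1.52, 1.47], [-3.14, 3.14]. Speed limits (rad/s): [2.22, 2.22, 2.79, 3.14, 3.14, 3.14].

## Interface

Orientations are given as a unit quaternion [x, y, z, w].
In Python, from station import monitor, snapshot, job gives the robot as it stands.
- The arm moves only by the tool send_rows, never from a script. Its argument "plan" is a list that holds one entry, the list of rows, each a list of 4 numbers: the shift along the tool's x, y, z in m, then the turn about the tool's z in degrees. A call has exactly 10 rows; each row shifts and turns the commanded pose from where the row before left it, along the tool's axes as they then stand; what a row does not reach is not made up. A row lasts 1/10 s, in which the tool goes at most 50 mm and 8.59 degrees, less where a joint would pass 70% of its speed; a pose out of reach is approached as far as the arm can. A call is refused whole if a number of a shift passes 0.05 or a number of a turn 8.59, either way. A call with a gripper value outside its range is refused whole. "hand" is the opening, from 0 (shut) to 1 (fully open), set as the call begins (left out, the last holds). The fingers move at their own pace and stop on an object; the grip force is fixed at half the most. Time passes only in rows, so rows that do not move let the fingers close, or fill a call up. It gives the time, the measured TCP pose, the force, the opening and the grip force at its end, in the units of the state.
- monitor.read_state(): the state, without advancing time (a new reading comes with each control period).
- snapshot(name): name is "side" or "top" or "wrist"; returns a dict with "img" (480x640x3 uint8, red, green, blue), "vertical_fov" (degrees; the focal length in pixels is half the picture's height over the tangent of half this angle, whatever the lens; pixels are square), "cx", "cy" (the principal point, pixels), "dist_coeffs" ([k1, k2, p1, p2, k3] as OpenCV has them; the pictures are not rectified), "view" (4x4, takes a point from world to camera coordinates). Camera axes: x right, y down, z forward; pixel columns grow to the right and rows downward; lengths in m; the calibration is good to about 2 mm. A picture is of the moment at which its call begins. There is no depth.
- job.hand_in(): hands the job in; it is judged then, once.
The state is a dict: "clock": time; "joints": joint angles; "dq": joint speeds; "joint_efforts": joint torques, N m; "position": TCP position; "orientation": TCP orientation; "force": force on the tool from outside, world axes, zero at the start; "torque": the same for the moment, N m; "opening": finger opening in m; "gripper_force": force on a finger pad.
Only numpy, scipy, OpenCV 4.12 (cv2) and the standard library are available. Lean on these libraries where they do the work, as an engineer would, in place of code of your own. Each camera call takes 0.05 s, during which the arm holds its last target. There are 200 camera calls.

## Working session

There is one attempt and no reset: what is moved stays moved. The work goes in short steps, Python scripts to look and compute and a tool call to move; the robot and the scene stay as the last step left them, time stands still between calls to the robot, and variables do not carry over. Pictures are saved under pics/ and viewed, at most 10 in all, crops included, and the job is handed in when it is done.

Besides the shell and the picture viewer there is one more tool, called as name(argument=value, ...) on one line, values as JSON. send_rows: Moves the arm, as the interface text tells. Its arguments: {"type":"object","properties":{"plan":{"type":"array"},"hand":{"type":"number"}},"required":["plan"]}

```bash
mkdir -p pics; cat > h.py <<'E'
import numpy as np, cv2, json
from station import monitor, snapshot, job
def shot(n,f):
    s=snapshot(n); cv2.imwrite('pics/'+f+'.png',s['img'][:,:,::-1]); 
    import pickle; pickle.dump(s,open('pics/'+f+'.pkl','wb')); return s
def load(f):
    import pickle; return pickle.load(open('pics/'+f+'.pkl','rb'))
def cam(s):
    f=240/np.tan(np.radians(s['vertical_fov'])/2)
    K=np.array([[f,0,s['cx']],[0,f,s['cy']],[0,0,1.]]); V=np.array(s['view']); return K,np.array(s['dist_coeffs'],float),V
def proj(s,P):
    K,d,V=cam(s); r,_=cv2.Rodrigues(V[:3,:3]); return cv2.projectPoints(np.array(P,float).reshape(-1,1,3),r,V[:3,3],K,d)[0].reshape(-1,2)
def ray(s,uv,z):
    K,d,V=cam(s); p=cv2.undistortPoints(np.array(uv,float).reshape(-1,1,2),K,d).reshape(-1,2)
    D=np.c_[p,np.ones(len(p))]@V[:3,:3]; C=-V[:3,:3].T@V[:3,3]
    return C+D*((z-C[2])/D[:,2])[:,None]
E
python3 -c "
from h import *
for n in ('side','top'): shot(n,n+'0')
print(monitor.read_state())
for n in('side0','top0'):
  V=cam(load(n))[2]; print(-V[:3,:3].T@V[:3,3], V[2,:3])"
```

```text
{'clock': 0.1, 'joints': array([-1.45532405e+00,  2.91184818e-01, -1.54038966e-01,  1.12668822e+00,
       -3.63031116e-06,  1.43150616e+00]), 'dq': array([ 0.00063215, -0.00173139,  0.00264029, -0.00083555, -0.00151807,
        0.00168262]), 'joint_efforts': array([ 6.31423609e-04, -5.37979174e+01,  3.31917071e+01,  9.30620532e-03,
       -2.92184795e-04, -3.80977916e-09]), 'position': array([ 0.13227029, -0.50766149,  0.22141449]), 'orientation': array([ 9.91897821e-01,  1.27037005e-01,  4.82811403e-06, -5.57823090e-04]), 'force': array([-0.2653134 , -0.31432192, -0.17907735]), 'torque': array([0.01889263, 0.01474676, 0.00432357]), 'gripper_force': 0.0, 'opening': 0.08520645081566239}
[0.21495766 0.77409224 0.71677036] [ 0.33382333 -0.66902173 -0.66405716]
[0.42538928 0.10965503 0.98358337] [ 0.14731641 -0.00291105 -0.98908513]
```

View pics/top0.png

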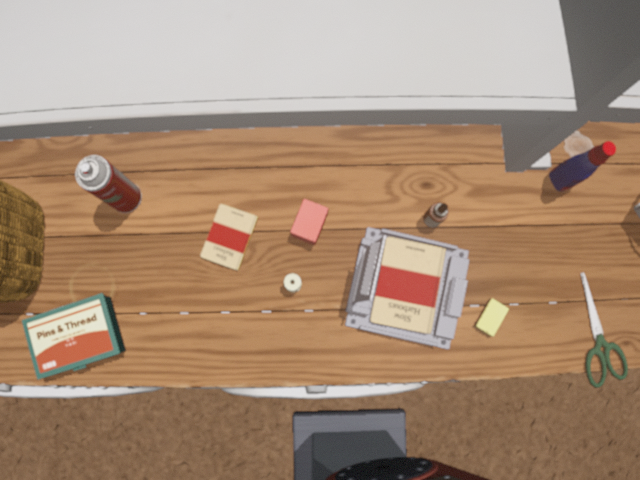

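View pics/side0.png

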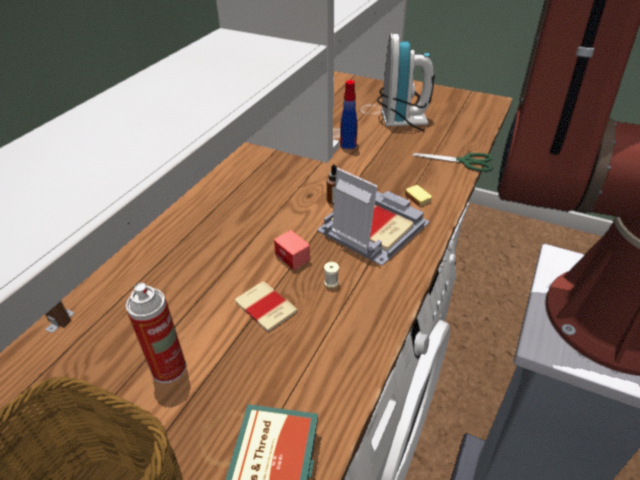

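The top view shows the holder around (408,288), with its hinge side at left (360,285), lip at (457,290), spool (292,283), soap box (309,221), dropper (436,214) and matchbox (492,317). The side view shows the flap upright near (354,210). I'll enlarge both.

```bash
python3 -c "
from h import *
a=load('top0')['img'][190:360,330:510,::-1]; b=load('side0')['img'][150:270,300:450,::-1]
cv2.imwrite('pics/tc.png',cv2.resize(a,None,fx=3.5,fy=3.5,interpolation=2)[:600]); cv2.imwrite('pics/sc.png',cv2.resize(b,None,fx=5,fy=5,interpolation=2))"
```

```text
(no output)
```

View pics/tc.png

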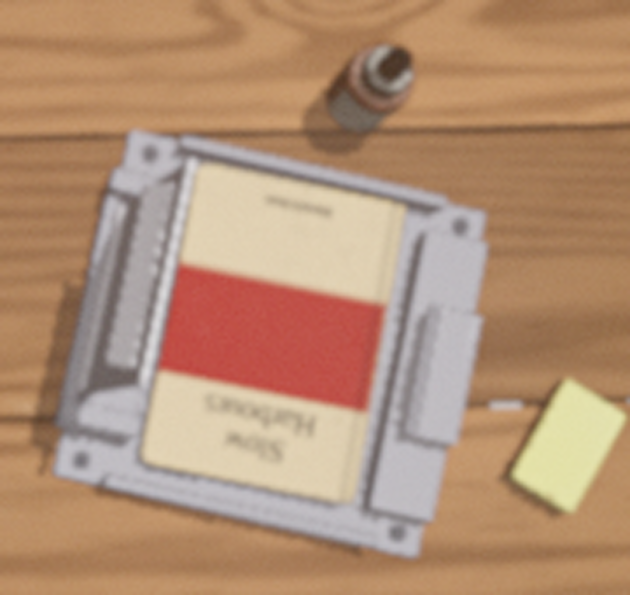

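View pics/sc.png

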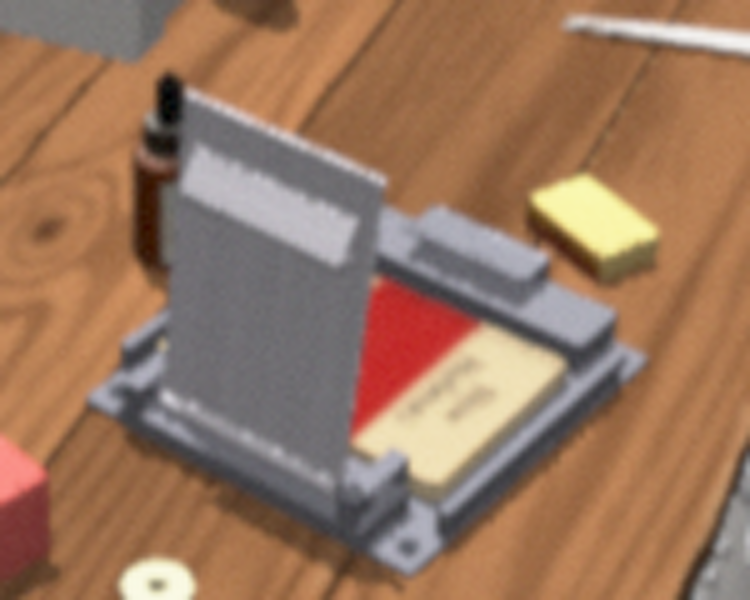

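The crops show the flap outer face with its ledge. In the side crop its free edge runs (185,90)–(386,182). In the top crop the flange corners are (130,130), (487,212), (418,555) and (55,478), and the lip's outer edge is (482,312)–(455,443). Next I'll fit the poses.

```bash
cat > fit.py <<'E'
from h import *
from scipy.optimize import least_squares
T=load('top0');S=load('side0')
t=lambda u:[330+u[0]/3.5,190+u[1]/3.5]
q=lambda u:[300+u[0]/5,150+u[1]/5]
def W(p,P):
    P=np.array(P,float)/1000; c,s=np.cos(p[2]),np.sin(p[2])
    return np.c_[p[0]+c*P[:,0]-s*P[:,1],p[1]+s*P[:,0]+c*P[:,1],P[:,2]]
# top: hinge side = world +y ; holder +x ~ world +y, yaw~pi/2
tp=[t(u) for u in[(130,130),(487,212),(418,555),(55,478),(482,312),(455,443)]]
tP=[(92,-88,4),(-92,-88,4),(-92,88,4),(92,88,4),(-93,-32,32),(-93,32,32)]
sp=[q(u) for u in[(88,400),(648,358),(410,577)]]; sP=[(92,-88,4),(-92,88,4),(92,88,4)]
r=least_squares(lambda p:np.r_[(proj(T,W(p,tP))-tp).ravel(),(proj(S,W(p,sP))-sp).ravel()],[.4,-.1,np.pi/2+.1])
p=r.x; print(p,np.round(r.fun.reshape(-1,2),1).tolist())
ep=[q(u) for u in[(185,90),(386,182)]]
def edge(f): 
    a=f[0]; return [(89-f[1]-148*np.cos(a),y,22.5+148*np.sin(a)) for y in(-48,48)]
for s in(0,1.5,3):
    r=least_squares(lambda f:(proj(S,W(p,edge([f[0],s])))-ep).ravel(),[1.5]); print(s,r.x,r.fun, (proj(T,W(p,edge([r.x[0],s])))-[330,190])*3.5)
    # outer-face root
for n,P in dict(spool=ray(T,[[292,290]],0),mtch=ray(T,[t((568,450))],.016),drop=ray(T,[t((355,120))],0),soap=ray(T,[[309,221]],.044)).items():
    d=P[0,:2]-p[:2];c,s=np.cos(p[2]),np.sin(p[2]);print(n,P[0].round(3),(c*d[0]+s*d[1]).round(3),(-s*d[0]+c*d[1]).round(3))
E
python3 fit.py
```

```text
[ 0.49449881 -0.0581051   1.32359532] [[-0.5, -0.1], [-0.7, -0.4], [-0.1, 0.5], [-0.7, -0.4], [-0.3, 0.7], [0.4, 0.4], [-0.7, -1.2], [0.3, -1.4], [0.7, -1.4]]
0 [1.47503482] [-0.07995627 -0.03975493 -0.32720001 -0.60781411] [[186.51289249 159.42458613]
 [138.38676684 386.1776103 ]]
1.5 [1.4859051] [-0.11148459 -0.08027464 -0.35377681 -0.64742319] [[186.31562523 159.31244278]
 [138.17796533 386.10394213]]
3 [1.49670297] [-0.14021718 -0.11493328 -0.37814897 -0.68120824] [[186.13452251 159.21242179]
 [137.98663033 386.03755469]]
spool [0.496 0.142 0.   ] 0.194 0.048
mtch [ 0.436 -0.201  0.016] -0.153 0.022
drop [ 0.606 -0.106  0.   ] -0.019 -0.119
soap [0.608 0.11  0.044] 0.191 -0.069
```

Holder: x=0.494, y=-0.058, yaw 1.324; flap ≈1.48 rad. First I'll turn the tool so its x lies along the holder's +x, raise it and shut the fingers.

send_rows(plan=[[[0,0,-0.005,-7.65],[0,0,-0.005,-7.65],[0,0,-0.005,-7.65],[0,0,-0.005,-7.65],[0,0,-0.005,-7.65],[0,0,-0.005,-7.65],[0,0,-0.005,-7.65],[0,0,-0.005,-7.7],[0.02,0.007,0,0],[0.03,0.011,0,0]]], hand=0)

```text
clock: 1.1
position: [0.1617, -0.4642, 0.2614]
orientation: [0.789, 0.614, -0.0, -0.0]
force: [0.1, 0.1, 0.5]
opening: -0.0002
gripper_force: 0.0
```

```bash
cat >> h.py <<'E'
H=(0.4945,-0.0581,1.3236)
def hold(P):
    c,s=np.cos(H[2]),np.sin(H[2]); d=np.array(P[:2])-H[:2]; return np.array([c*d[0]+s*d[1],-s*d[0]+c*d[1],P[2]])*1000
def rep():
    s=monitor.read_state(); from scipy.spatial.transform import Rotation as R
    M=R.from_quat(s['orientation']).as_matrix(); x=M[:,0]
    c,sn=np.cos(H[2]),np.sin(H[2]); f=s['force']
    print('t',s['clock'],'holder mm',hold(s['position']).round(1),'yawerr deg',np.degrees(np.arctan2(x[1],x[0])-H[2]).round(2),'F holder',np.round([c*f[0]+sn*f[1],-sn*f[0]+c*f[1],f[2]],2),'open',round(s['opening'],4),'q',s['joints'].round(2))
E
python3 -c "
from h import *
rep()
T=load('top0')
print([ray(T,[[320,105],[550,165]],z).round(3).tolist() for z in (.3,.4,.5)])"
```

```text
t 1.1 holder mm [-475.2  223.4  261.4] yawerr deg -0.07 F holder [ 0.1  -0.08  0.53] open -0.0002 q [-1.38  0.21 -0.16  1.2  -0.    0.43]
[[[0.708, 0.092, 0.3], [0.625, -0.202, 0.3]], [[0.667, 0.095, 0.4], [0.596, -0.156, 0.4]], [[0.625, 0.097, 0.5], [0.567, -0.11, 0.5]]]
```

send_rows(plan=[[[0.04,0.014,0,0],[0.04,0.014,0,0],[0.04,0.014,0,0],[0.04,0.014,0,0],[0.04,0.014,0,0],[0.04,0.014,0,0],[0.04,0.014,0,0],[0.04,0.014,0,0],[0.04,0.014,0,0],[0.04,0.014,0,0]]])

```text
clock: 2.1
position: [0.3961, -0.1086, 0.2618]
orientation: [0.789, 0.615, -0.0, 0.0]
force: [0.5, -0.2, 0.1]
opening: 0.0
gripper_force: 0.0
```

send_rows(plan=[[[0.04,0.016,0,0],[0.04,0.016,0,0],[0.04,0.016,0,0],[0.04,0.016,0,0],[0.035,0.013,0,0],[0.015,0,0,0],[0.005,0,0,0],[0,0,0,0],[0,0,0,0],[0,0,0,0]]])

```text
clock: 3.1
position: [0.5224, 0.0782, 0.2621]
orientation: [0.789, 0.614, -0.0, 0.0]
force: [0.1, 0.1, 0.0]
opening: -0.0003
gripper_force: 0.0
```

```bash
python3 -c "
from h import *
rep()
s=shot('side','side1'); b=s['img'][60:300,250:490,::-1]
cv2.imwrite('pics/s1.png',cv2.resize(b,None,fx=2.5,fy=2.5,interpolation=2))"
```

```text
t 3.1 holder mm [139.    6.3 262.1] yawerr deg -0.07 F holder [ 0.14 -0.04  0.05] open -0.0003 q [ 0.01  0.28 -0.06  1.23 -0.    1.83]
```

View pics/s1.png

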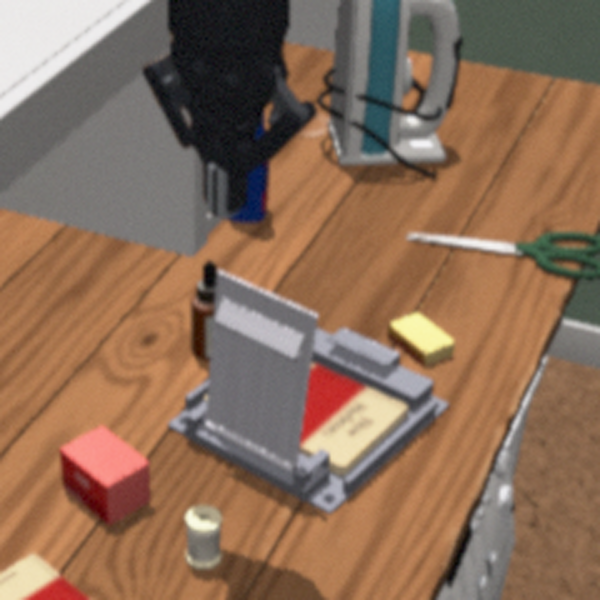

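The hand is behind the flap and clear of it, with the fingers shut. I'll descend behind the flap.

send_rows(plan=[[[0,0.006,0.02,0],[0,0,0.04,0],[0,0,0.04,0],[0,0,0.022,0],[0,0,0.009,0],[-0.01,0,0,0],[-0.012,0,0,0],[-0.01,0,0,0],[-0.008,0,0,0],[0,0,0,0]]])

```text
clock: 4.15
position: [0.519, 0.0378, 0.1317]
orientation: [0.789, 0.614, 0.0, 0.0]
force: [-0.6, -0.7, -0.7]
opening: -0.0002
gripper_force: 0.0
```

```bash
python3 -c "
from h import *
rep()"
```

```text
t 4.15 holder mm [ 99.   -0.3 131.7] yawerr deg -0.08 F holder [-0.8   0.37 -0.73] open -0.0002 q [-0.07  0.35 -0.32  0.9  -0.    1.75]
```

send_rows(plan=[[[-0.007,0,0,0],[-0.0077,0,0.001,0],[-0.0077,0,0.0016,0],[-0.0077,0,0.0022,0],[-0.0072,0,0.003,0],[-0.007,0,0.0035,0],[-0.0068,0,0.004,0],[-0.0063,0,0.0047,0],[-0.0058,0,0.0052,0],[-0.0054,0,0.0057,0]]])

```text
clock: 5.15
position: [0.5022, -0.0286, 0.1]
orientation: [0.789, 0.614, -0.0, 0.001]
force: [-0.3, -0.2, 1.4]
opening: 0.0001
gripper_force: 0.4
```

```bash
python3 -c "
from h import *
rep()
s=shot('side','side2'); b=s['img'][60:300,250:490,::-1]
cv2.imwrite('pics/s2.png',cv2.resize(b,None,fx=2.5,fy=2.5,interpolation=2))"
```

```text
t 5.15 holder mm [ 30.5  -0.2 100. ] yawerr deg -0.01 F holder [-0.3   0.19  1.42] open 0.0001 q [-0.2   0.36 -0.41  0.81 -0.    1.62]
```

View pics/s2.png

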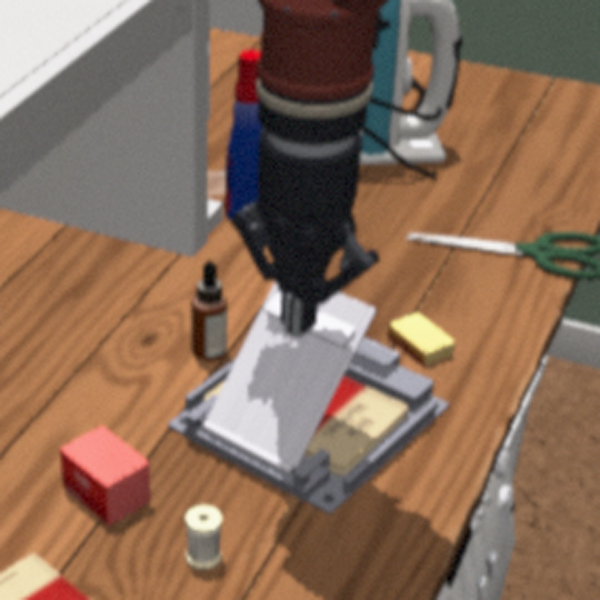

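The flap is tilted to about 40°, with the fingertips on the hinge side of the ledge and the bystanders untouched. I'll continue the arc.

send_rows(plan=[[[-0.0048,0,0.006,0],[-0.0044,0,0.0064,0],[-0.0038,0,0.0067,0],[-0.0028,0,0.0065,0],[-0.0023,0,0.0064,0],[-0.0017,0,0.0063,0],[-0.001,0,0.006,0],[-0.0008,0,0.005,0],[-0.0004,0,0.004,0],[0,0,0.002,0]]])

```text
clock: 6.2
position: [0.4966, -0.0488, 0.0443]
orientation: [0.789, 0.615, -0.0, -0.0]
force: [-0.3, -0.8, 1.3]
opening: -0.0004
gripper_force: 0.6
```

```bash
python3 -c "
from h import *
rep()
s=shot('side','side3'); b=s['img'][110:270,290:450,::-1]
cv2.imwrite('pics/s3.png',cv2.resize(b,None,fx=3.75,fy=3.75,interpolation=2))"
```

```text
t 6.2 holder mm [ 9.5  0.3 44.3] yawerr deg 0.01 F holder [-0.82  0.06  1.26] open -0.0004 q [-0.24  0.42 -0.48  0.67 -0.    1.57]
```

View pics/s3.png

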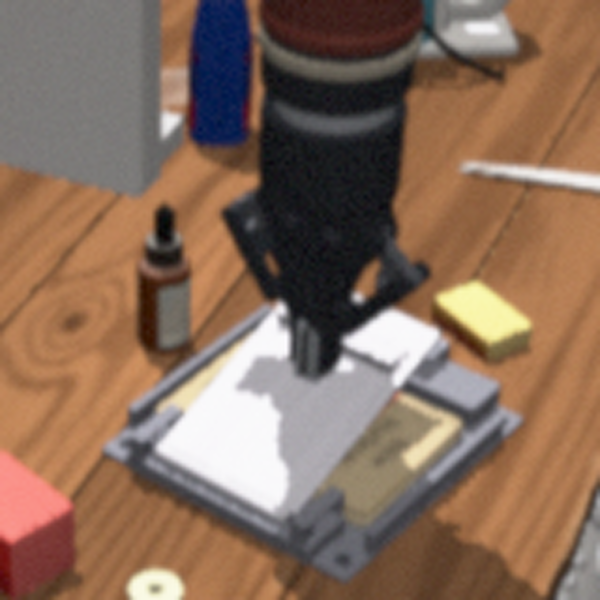

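The flap looks nearly flat, with its edge at crop (445,335), just short of the lip. I'll press down a bit to feel the stop.

send_rows(plan=[[[0,0,0.001,0],[0,0,0.001,0],[0,0,0,0],[0,0,0,0],[0,0,0,0],[0,0,0,0],[0,0,0,0],[0,0,0,0],[0,0,0,0],[0,0,0,0]]])

```text
clock: 7.25
position: [0.4967, -0.0488, 0.0427]
orientation: [0.789, 0.615, 0.0, 0.0]
force: [-0.6, -0.8, 1.1]
opening: 0.0
gripper_force: 0.5
```

```bash
python3 -c "
from h import *
from fit import W
rep()
S=load('side3')
for a,s in((0,0),(0,3),(0,6),(0,10),(.09,5),(.09,10)):
  P=[(89-s-148*np.cos(a)-1.5*np.sin(a)*0,y,22.5+148*np.sin(a)+1.5) for y in(-48,48)]+[(89-s-108*np.cos(a)-11*np.sin(a),40,22.5+108*np.sin(a)+11)]
  print(a,s,((proj(S,W(H,P))-[290,110])*3.75).round(0).tolist())
print('lip',((proj(S,W(H,[(-66,-32,36),(-66,32,36),(-93,32,32)]))-[290,110])*3.75).round(0).tolist())
s=shot('side','side4'); b=s['img'][175:225,360:430,::-1]
cv2.imwrite('pics/s4.png',cv2.resize(b,None,fx=10,fy=10,interpolation=2))" | grep -v '^\['
```

```text
0 [1.47503482] [-0.07995627 -0.03975493 -0.32720001 -0.60781411] [[186.51289249 159.42458613]
 [138.38676684 386.1776103 ]]
1.5 [1.4859051] [-0.11148459 -0.08027464 -0.35377681 -0.64742319] [[186.31562523 159.31244278]
 [138.17796533 386.10394213]]
3 [1.49670297] [-0.14021718 -0.11493328 -0.37814897 -0.68120824] [[186.13452251 159.21242179]
 [137.98663033 386.03755469]]
spool [0.496 0.142 0.   ] 0.194 0.048
mtch [ 0.436 -0.201  0.016] -0.153 0.022
drop [ 0.606 -0.106  0.   ] -0.019 -0.119
soap [0.608 0.11  0.044] 0.191 -0.069
t 7.25 holder mm [ 9.6  0.2 42.7] yawerr deg 0.01 F holder [-0.89  0.38  1.08] open 0.0 q [-0.24  0.42 -0.49  0.66  0.    1.57]
0 0 [[309.0, 326.0], [441.0, 387.0], [393.0, 402.0]]
0 3 [[312.0, 324.0], [444.0, 385.0], [396.0, 399.0]]
0 6 [[314.0, 321.0], [447.0, 382.0], [399.0, 397.0]]
0 10 [[318.0, 319.0], [450.0, 379.0], [403.0, 393.0]]
0.09 5 [[314.0, 305.0], [448.0, 366.0], [400.0, 384.0]]
0.09 10 [[319.0, 301.0], [452.0, 362.0], [405.0, 380.0]]
lip [[338.0, 315.0], [427.0, 355.0], [451.0, 339.0]]
```

View pics/s4.png

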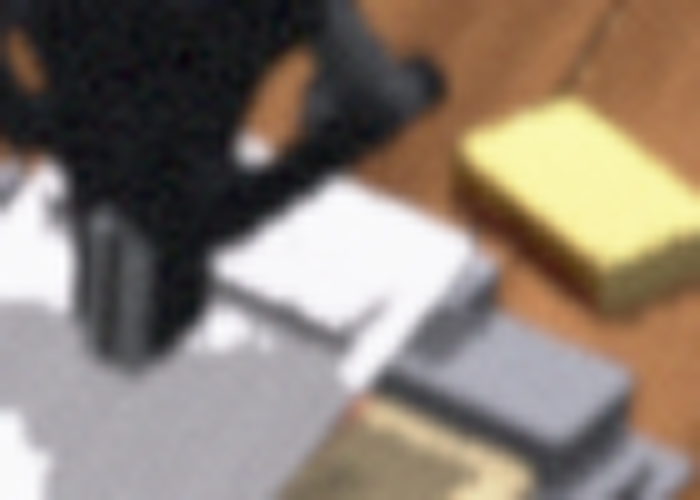

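The free-edge corner is at image (407.5,199), higher than the flat prediction, so the flap may not be flat yet. I'll solve for it.

```bash
python3 -c "
from h import *
from fit import W
S=load('side4')
P=lambda a,s,r,y,h:(89-s-r*np.cos(a)+h*np.sin(a),y,22.5+r*np.sin(a)+h*np.cos(a))
from scipy.optimize import least_squares
g=lambda f:(proj(S,W(H,[P(f[0],f[1],148,48,1.5),P(f[0],f[1],108,40,11)]))-[[407.5,199],[394.5,207.5]]).ravel()
r=least_squares(g,[.1,3]);print(r.x,r.fun)
for a in (0,.05,.1,.15,.2):
  for s in (0,10,20): print(a,s,((proj(S,W(H,[P(a,s,148,48,1.5),P(a,s,108,40,11),P(a,s,108,40,1.5),P(a,s,0,48,1.5)]))-[360,175])*10).round(0).tolist())
K,d,V=cam(S)
print('tip',((proj(S,W(H,[(9.6-11,0,23.7),(9.6+11,0,23.7)]))-[360,175])*10).round(0).tolist())
" | tail -17
```

```text
[ 0.29366336 -0.12264963] [ 0.47170782  0.03960036 -0.43949768 -0.02415551]
0 0 [[476.0, 382.0], [349.0, 421.0], [345.0, 455.0], [82.0, 725.0]]
0 10 [[501.0, 361.0], [374.0, 399.0], [370.0, 433.0], [111.0, 701.0]]
0 20 [[525.0, 339.0], [400.0, 377.0], [396.0, 411.0], [139.0, 676.0]]
0.05 0 [[479.0, 356.0], [349.0, 403.0], [346.0, 436.0], [82.0, 726.0]]
0.05 10 [[504.0, 335.0], [375.0, 381.0], [372.0, 414.0], [110.0, 701.0]]
0.05 20 [[528.0, 314.0], [400.0, 359.0], [397.0, 392.0], [139.0, 676.0]]
0.1 0 [[481.0, 331.0], [349.0, 385.0], [347.0, 418.0], [81.0, 726.0]]
0.1 10 [[506.0, 310.0], [375.0, 363.0], [373.0, 396.0], [110.0, 701.0]]
0.1 20 [[530.0, 288.0], [400.0, 342.0], [399.0, 374.0], [138.0, 676.0]]
0.15 0 [[482.0, 306.0], [348.0, 369.0], [348.0, 400.0], [81.0, 726.0]]
0.15 10 [[507.0, 285.0], [374.0, 347.0], [373.0, 378.0], [110.0, 701.0]]
0.15 20 [[532.0, 264.0], [400.0, 325.0], [399.0, 356.0], [138.0, 676.0]]
0.2 0 [[482.0, 282.0], [346.0, 353.0], [347.0, 383.0], [81.0, 726.0]]
0.2 10 [[507.0, 261.0], [372.0, 330.0], [373.0, 361.0], [110.0, 701.0]]
0.2 20 [[532.0, 240.0], [398.0, 309.0], [399.0, 339.0], [138.0, 677.0]]
tip [[148.0, 422.0], [89.0, 471.0]]
```

```bash
python3 -c "
from h import *
from fit import W
S=load('side4')
for n,(x,y,z),obs in(('s1',(139,6.3,262.1),(338.8,146)),('s2',(30.5,-.2,100),(368.8,192.8)),('s4',(9.6,.2,42.7),(373,211.8))):
  for o in(-19,0,19): print(n,o,proj(S,W(H,[(x,y,z+o)])).round(1)[0],obs)
s=shot('wrist','w1');cv2.imwrite('pics/w1.png',s['img'][:,:,::-1])
T=load('top0');
print('top lens',cam(T)[1],'side',cam(S)[1])
"|tail -10
```

```text
s1 -19 [338.8 158.8] (338.8, 146)
s1 0 [338.9 149.3] (338.8, 146)
s1 19 [339.1 139.5] (338.8, 146)
s2 -19 [367.5 203. ] (368.8, 192.8)
s2 0 [368.  195.6] (368.8, 192.8)
s2 19 [368.5 188. ] (368.8, 192.8)
s4 -19 [371.9 219.7] (373, 211.8)
s4 0 [372.4 212.8] (373, 211.8)
s4 19 [373.  205.8] (373, 211.8)
top lens [-0.17909006  0.          0.          0.          0.        ] side [0.00567955 0.         0.         0.         0.        ]
```

View pics/w1.png

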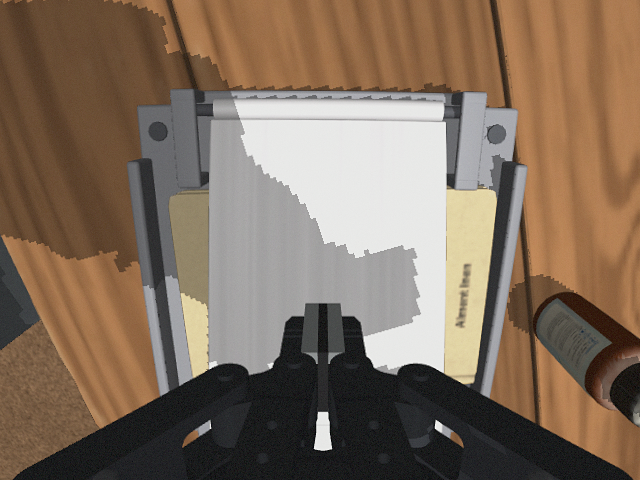

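The wrist picture shows the fingertips centred on the flap on the hinge side of the ledge. The side pictures put the real tip at about TCP height, so the flap is still at ≈0.29 rad with slider ≈0. I'll keep pressing along the arc.

send_rows(plan=[[[-0.001,0,0.003,0],[-0.0005,0,0.003,0],[-0.0005,0,0.003,0],[0,0,0.003,0],[0,0,0.003,0],[0,0,0.002,0],[0,0,0.001,0],[0,0,0,0],[0,0,0,0],[0,0,0,0]]])

```text
clock: 8.35
position: [0.4962, -0.0506, 0.0248]
orientation: [0.789, 0.615, 0.0, -0.0]
force: [0.2, -0.5, 0.8]
opening: -0.0001
gripper_force: 0.4
```

```bash
python3 -c "
from h import *
rep()"
```

```text
t 8.35 holder mm [ 7.6  0.2 24.8] yawerr deg 0.02 F holder [-0.4  -0.33  0.79] open -0.0001 q [-0.25  0.45 -0.5   0.62  0.    1.57]
```

send_rows(plan=[[[0,0,0.001,0],[0,0,0.001,0],[0,0,0.001,0],[0,0,0.001,0],[0,0,0.001,0],[0,0,0.001,0],[0,0,0,0],[0,0,0,0],[0,0,0,0],[0,0,0,0]]])

```text
clock: 9.35
position: [0.4962, -0.0507, 0.0187]
orientation: [0.789, 0.615, 0.0, -0.0]
force: [-0.1, -1.1, 1.5]
opening: -0.0001
gripper_force: 0.4
```

```bash
python3 -c "
from h import *
rep()
s=shot('side','side5'); b=s['img'][175:225,360:430,::-1]
cv2.imwrite('pics/s5.png',cv2.resize(b,None,fx=10,fy=10,interpolation=2))"
```

```text
t 9.35 holder mm [ 7.6  0.2 18.7] yawerr deg 0.01 F holder [-1.06 -0.19  1.51] open -0.0001 q [-0.25  0.46 -0.51  0.6   0.    1.57]
```

View pics/s5.png

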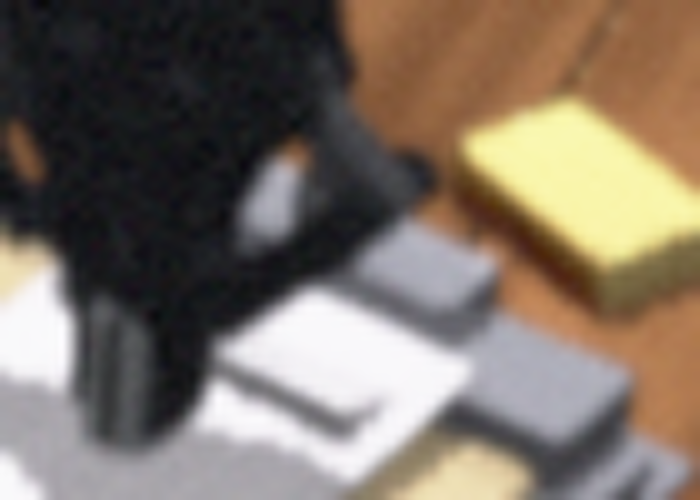

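The flap is now about 0.03 rad from flat: its corner is at crop (473,365), against (476,382) when flat. I'll press until the stop bears.

send_rows(plan=[[[0,0,0.001,0],[0,0,0.001,0],[0,0,0.001,0],[0,0,0.001,0],[0,0,0,0],[0,0,0,0],[0,0,0,0],[0,0,0,0],[0,0,0,0],[0,0,0,0]]])

```text
clock: 10.4
position: [0.4962, -0.0507, 0.0147]
orientation: [0.789, 0.615, 0.0, -0.0]
force: [-0.1, -1.4, 1.0]
opening: 0.0003
gripper_force: 0.5
```

```bash
python3 -c "
from h import *
rep()"
```

```text
t 10.4 holder mm [ 7.6  0.2 14.7] yawerr deg 0.01 F holder [-1.37 -0.29  1.02] open 0.0003 q [-0.25  0.46 -0.51  0.59  0.    1.57]
```

send_rows(plan=[[[0,0,0.0005,0],[0,0,0.0005,0],[0,0,0.0005,0],[0,0,0.0005,0],[0,0,0,0],[0,0,0,0],[0,0,0,0],[0,0,0,0],[0,0,0,0],[0,0,0,0]]])

```text
clock: 11.4
position: [0.4965, -0.0508, 0.0133]
orientation: [0.789, 0.615, 0.0, 0.0]
force: [-1.8, -0.8, 10.4]
opening: 0.0001
gripper_force: 5.1
```

```bash
python3 -c "
from h import *
rep()
a=load('side5'); b=shot('side','side6')
# white corner position: bright mask rightmost point in region
for s in(a,b):
  g=cv2.resize(s['img'][175:225,360:430].min(axis=2),None,fx=10,fy=10,interpolation=2)
  m=(g>200); m[:, :300]=0; ys,xs=np.where(m); i=xs.argmax(); print(xs[i],ys[xs==xs[i]].mean(), np.where(m[:,340])[0].max(), np.where(m[:,420])[0].max())
"
```

```text
t 11.4 holder mm [ 7.6 -0.1 13.3] yawerr deg 0.02 F holder [-1.25  1.54 10.39] open 0.0001 q [-0.25  0.47 -0.51  0.59  0.    1.57]
472 368.0 476 423
468 391.0 499 443
```

The flap is flat: 10 N reaction, and the corner matches the flat prediction. Now I'll push toward the lip while keeping it pressed.

send_rows(plan=[[[-0.002,0,0,0],[-0.002,0,0,0],[-0.002,0,0,0],[-0.002,0,0,0],[-0.002,0,0,0],[-0.002,0,0,0],[-0.002,0,0,0],[-0.002,0,0,0],[-0.002,0,0,0],[-0.002,0,0,0]]])

```text
clock: 12.45
position: [0.4916, -0.0696, 0.0132]
orientation: [0.789, 0.615, 0.001, -0.0]
force: [-3.0, 3.1, 9.6]
opening: 0.0003
gripper_force: 5.2
```

```bash
cat > c.py <<'E'
from h import *
import sys
rep(); s=shot('side',sys.argv[1])
g=cv2.resize(s['img'][175:225,360:430].min(axis=2),None,fx=10,fy=10,interpolation=2)
m=(g>200); m[:, :300]=0; ys,xs=np.where(m); i=xs.argmax(); print(xs[i],ys[xs==xs[i]].mean())
E
python3 c.py side7
```

```text
t 12.45 holder mm [-11.9  -0.   13.2] yawerr deg 0.04 F holder [2.25 3.61 9.63] open 0.0003 q [-0.29  0.46 -0.52  0.59  0.    1.53]
519 352.5
```

send_rows(plan=[[[-0.002,0,0,0],[-0.002,0,0,0],[-0.002,0,0,0],[-0.002,0,0,0],[-0.002,0,0,0],[-0.002,0,0,0],[-0.001,0,0,0],[-0.001,0,0,0],[0,0,0,0],[0,0,0,0]]])

```text
clock: 13.5
position: [0.4888, -0.0827, 0.0133]
orientation: [0.789, 0.615, 0.001, -0.0]
force: [0.9, 6.0, 8.2]
opening: -0.0
gripper_force: 4.1
```

```bash
python3 c.py side8
```

```text
t 13.5 holder mm [-25.3  -0.5  13.3] yawerr deg 0.05 F holder [6.05 0.58 8.2 ] open -0.0 q [-0.32  0.46 -0.52  0.58  0.    1.5 ]
526 342.5
```

send_rows(plan=[[[-0.001,0,0,0],[-0.001,0,0,0],[-0.001,0,0,0],[-0.001,0,0,0],[-0.001,0,0,0],[-0.001,0,0,0],[0,0,0,0],[0,0,0,0],[0,0,0,0],[0,0,0,0]]])

```text
clock: 14.55
position: [0.4877, -0.0872, 0.0132]
orientation: [0.788, 0.615, 0.003, -0.001]
force: [3.1, 11.3, 8.0]
opening: 0.0
gripper_force: 7.9
```

```bash
python3 c.py side9
```

```text
t 14.55 holder mm [-29.9  -0.5  13.2] yawerr deg 0.1 F holder [11.71 -0.27  8.02] open 0.0 q [-0.33  0.46 -0.53  0.58  0.01  1.49]
528 342.0
```

The ledge is driven against the slider's hard stop (11.7 N, flap no longer moving). I'll relax slightly, then lift straight off.

send_rows(plan=[[[-0.0005,0,0,0],[0,0,0,0],[0.001,0,-0.0005,0],[0,0,-0.001,0],[0,0,-0.003,0],[0,0,-0.01,0],[0,0,-0.02,0],[0,0,-0.03,0],[0,0,-0.04,0],[0,0,-0.04,0]]])

```text
clock: 15.6
position: [0.4859, -0.0887, 0.1583]
orientation: [0.789, 0.615, -0.0, -0.001]
force: [1.0, -0.4, -1.0]
opening: -0.0
gripper_force: 0.0
```

send_rows(plan=[[[0,0,-0.03,0],[0,0,-0.02,0],[0,0,0,0],[0,0,0,0],[0,0,0,0],[0,0,0,0],[0,0,0,0],[0,0,0,0],[0,0,0,0],[0,0,0,0]]])

```text
clock: 16.6
position: [0.4865, -0.089, 0.2071]
orientation: [0.789, 0.615, -0.0, -0.0]
force: [-0.5, 1.1, -0.3]
opening: -0.0002
gripper_force: 0.0
```

```bash
python3 c.py side10; python3 -c "
from h import *
from fit import W
S=load('side10')
# bright region of plate in top-down crop and comparison of bystanders
a=load('side0')['img'].astype(int); b=S['img'].astype(int)
for n,P in dict(spool=(194,48,20),match=(-153,22,10),drop=(-19,-119,50),soap=(191,-69,30)).items():
  u,v=proj(S,W(H,[P]))[0].astype(int); print(n,u,v,abs(a-b)[v-15:v+15,u-15:u+15].mean().round(1))
P=lambda s,r,y,h:(89-s-r,y,22.5+h)
# ledge hinge-side top edge: row profile along plate mid-line y=44
for s in(18,20,23): print(s,((proj(S,W(H,[P(s,108,40,11),P(s,127,40,1.5),(-72,32,32)]))-[360,175])*10).round(0).tolist())
g=cv2.resize(b[175:225,360:430].min(axis=2).astype(np.uint8),None,fx=1,fy=1)
print(g[14:44:2,28:60:2])
"|tail -22
```

```text
t 16.6 holder mm [-3.190e+01  2.000e-01  2.071e+02] yawerr deg 0.01 F holder [ 0.94  0.8  -0.33] open -0.0002 q [-0.33  0.24 -0.26  1.07  0.    1.49]
528 328.5
spool 336 276 1.7
match 419 194 5.5
drop 337 184 25.4
soap 292 246 1.9
18 [[395.0, 381.0], [438.0, 374.0], [451.0, 298.0]]
20 [[400.0, 377.0], [443.0, 370.0], [451.0, 298.0]]
23 [[407.0, 370.0], [451.0, 364.0], [451.0, 298.0]]
[[ 78  71  66  62  56  58  59  62  62 105 163 174 176 172 176 176]
 [147  95  65  58  54  59  59  63  62  56 134 169 173 169 174 176]
 [179 161 146  90  60  57  58  65  63  28  47 116 164 173 172 170]
 [171 173 177 166 146 112  82  73  66  30  13  37 104 154 169 169]
 [164 175 173 173 177 181 174 126  90  59  36  23  32  80 144 166]
 [146 152 170 168 170 176 176 180 168 127  97  58  17  22  59 132]
 [224 204 158 148 157 163 172 175 177 181 178  89  57  22  23  46]
 [241 241 233 179 152 144 157 173 173 168 120  75  80  65  35  21]
 [223 231 236 237 236 213 164 147 148 181 207 154 109  90  76  40]
 [122 155 215 239 242 243 237 210 218 244 246 242 217 113  92  82]
 [219 151 113 149 214 236 240 238 242 247 246 232 172 168 149 120]
 [248 239 201 143 119 143 194 166 227 246 225 129 147 173 172 171]
 [247 248 247 242 221 151 125 190 244 223 123 137 172 170 173 174]
 [248 247 247 248 247 240 221 241 219  99 105 163 172 176 175 172]
 [248 247 248 249 247 246 244 208  99  68  69  96 138 161 166 120]]
```

```bash
python3 -c "
from h import *
a=load('side3')['img'].astype(int); b=load('side10')['img'].astype(int)
d=abs(a-b)[165:205,325:343].mean(); print(d); s=shot('side','side11')['img'].astype(int); print(abs(s-b)[175:225,360:430].mean())
if d<12: print(job.hand_in())"
```

```text
2.2736111111111112
1.4816190476190476
the job is handed in; nothing more can be done
None
```

The job is handed in: I pushed the flap flat, then slid it by its ledge to the slider's hard stop, about 23 mm. With the hand lifted clear, its edge stayed under the lip. No bystander appears to have moved, and the whole job took under 17 s of the 38 s limit.

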